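Swing out the folded leg of the sampler tower's stand

ROBOT

A 6-joint arm with a two-finger parallel gripper is mounted at the origin on the work surface. World frame = base frame: x ahead of the robot, y to its left, z up, the work surface at z = 0. Lengths are in mm, angles in rad, forces in N, time in s.
With the tool pointing down it reaches from about 350 to 775 mm from the base axis. Payload 7.3 kg.
Tool frame: the origin (TCP) lies at the very end of the fingers, on their centre line; the grasp point (between the pads) lies 19 mm behind it; x points along the fingers, z is the direction in which the jaws open and shut, and the axes are right-handed (so a half turn about x gives the same grasp; the last joint's range is limited). The gripper opens to 92 mm and grips with 3 to 60 N. Pads are 19 mm wide; open, the fingers measure 130 mm over their backs; the gripper's body (75 mm by 190 mm) begins 47 mm behind the grasp point.
Start: joints at [-1.411, 0.342, 1.524, -0, 1.275, -0.146], TCP at [158.077, -500.656, 226.741] pointing down, gripper open.
Joint ranges: [-2.53, 2.53], [-0.77, 2.02], [0.04, 2.7], [-1, 4.14], [0.28, 2.66], [-3.11, 3.11]. Speed limits (rad/s): [2.57, 2.57, 3.14, 3.14, 3.14, 3.14].

INTERFACE

Orientations are given as [roll, pitch, yaw] about the fixed x, y, z axes, in that order (R = Rz(yaw) Ry(pitch) Rx(roll)).
In Python, from cell import sensors, eyes, sign_off gives the robot as it stands.
- The arm moves only by the shell command python3 -m creep 'ROWS'. ROWS is a JSON object of lists of equal length, an entry for each row: "fingers": the opening, from -1 (shut) to 1 (fully open); "offset": the shift along the tool's x, y, z in m, a list of three; "angular": the turn, a rotation vector about the tool's x, y, z in rad, a list of three. A call has 1 to 8 rows; each row shifts and turns the commanded pose from where the row before left it, along the tool's axes as they then stand; what a row does not reach is not made up. A row lasts 1/12 s, in which the tool goes at most 41.7 mm and 7.16 degrees, less where a joint would pass 70% of its speed; a pose out of reach is approached as far as the arm can. A call is refused whole if a number of a shift passes 0.0417 or a number of a turn 0.125, either way. A call with a gripper value outside its range is refused whole. The fingers move at their own pace and stop on an object; the grip force is fixed at half the most. Time passes only in rows, so rows that do not move let the fingers close. It gives the time, the measured TCP pose, the force and the opening at its end, in the units of the state.
- sensors.get_state(): the state, without advancing time (a new reading comes with each control period).
- eyes.capture(name): name is "scene" or "top" or "wrist"; returns a dict with "image" (384x512x3 uint8, blue, green, red), "fx", "fy", "cx", "cy" (pixels), "R" (3x3) and "t" (3): a world point X has camera coordinates R X + t. Camera axes: x right, y down, z forward; pixel columns grow to the right and rows downward; lengths in mm; the calibration is good to about 2 mm. The wrist camera is an equidistant fisheye: a pixel r from the principal point sees the ray r / f radians off the axis. A picture is of the moment at which its call begins. There is no depth.
- sign_off(): hands the job in, once; it reports no verdict.
The state is a dict: "time": time; "qpos": joint angles; "qvel": joint speeds; "joint_efforts": joint torques, N m; "ee_pos": TCP position; "orientation": TCP orientation; "contact_force": force on the tool from outside, world axes, zero at the start; "moment": the same for the moment, N m; "finger_gap": finger opening in mm.
Only numpy, scipy, OpenCV 4.12 (cv2) and the standard library are available. Lean on these libraries where they do the work, as an engineer would, in place of code of your own. Each camera call takes 0.05 s, during which the arm holds its last target. There are 200 camera calls.

TASK

One of the two small stands on the bench carries the white sampler tower; its leg is still folded in along the base. Swing that leg all the way out until its locking pin drops and holds it, square to the base, then let go. Leave the leg of the empty spare stand folded as it is.

Things in the scene. Friction and masses are not known exactly. Their poses are not given: they have to be found in the camera images.
- tower_leg (a joint): Stiff vertical hinge of the folding leg on the tower's stand (white base 150 x 110 mm, 40 mm high, fixed to the bench; white box tower 75 x 70 mm with black cap, 202 mm above the bench). 0 = folded along the base; grows as the leg swings out, counter-clockwise from above, to a solid stop at 1.57 = fully out. Stays where it is left; about 1 N at the post moves it. Folded, the post is 110 mm from the tower.
- tower_leg_post (a point): Black round upright grip post at the free end of that leg, 18 mm across, top 90 mm above the bench. Point on its axis, 68 mm above the bench. The leg's bar, 20 mm wide, lies under it, upper face 32 mm above the bench. The post moves on a circle of 120 mm radius about the hinge and turns with the leg. y axis: from the hinge level out along the leg; z up.
- tower_pin_head (a point): Centre of the black 20 mm knob on the upright locking pin beside that leg's hinge. The pin rides on the leg's steel sector, this point 99 mm above the bench. Once the leg has passed about 1.43 the pin falls by its own weight behind the sector, to 90 mm, and locks the leg (it can then only play between about 1.36 and 1.57). Nobody needs to touch it.
- spare_leg_post (a point): The like grip post (same size, same height of the point) of the leg on the spare stand: the same white base, leg and pin, but with only a bare plate and two short pegs on top instead of the tower. To be left alone.

How it is judged:
By the outcome, as a careful person would: the job done as asked, in the order asked, and still so for the second after the job is handed in, with the robot touching nothing.
It also fails if it takes over 35 s, if anything falls off the work surface, if the arm or the gripper's body presses on something with over 40 N, if the wrist force passes 120 N, or if a joint passes its speed limit or range.

## Working session

There is one attempt and no reset: what is moved stays moved. The work goes in short steps, Python scripts to look and compute and a shell command to move; the robot and the scene stay as the last step left them, time stands still between calls to the robot, and variables do not carry over. Pictures are saved under pics/ and viewed, about 8 in all and at most 12, crops included, and the job is handed in when it is done.

```bash
mkdir -p pics
cat > h.py <<'E'
import numpy as np,cv2
from cell import sensors,eyes,sign_off
from scipy.spatial.transform import Rotation as Ro
def ray(c,u,v):
    d=np.array([(u-c['cx'])/c['fx'],(v-c['cy'])/c['fy'],1.]);R=np.array(c['R']);t=np.array(c['t'])
    return -R.T@t,R.T@d
def plane(c,u,v,z):
    o,d=ray(c,u,v);return o+d*(z-o[2])/d[2]
def tri(a,b):
    (o,d),(p,e)=a,b;s=np.linalg.lstsq(np.c_[d,-e],p-o,rcond=None)[0]
    x,y=o+d*s[0],p+e*s[1];return (x+y)/2,np.linalg.norm(x-y)
def proj(c,X):
    q=np.array(c['R'])@np.array(X)+np.array(c['t']);return c['fx']*q[0]/q[2]+c['cx'],c['fy']*q[1]/q[2]+c['cy']
E
python3 - <<'E'
from h import *
ims=[]
for n in('scene','top'):
    c=eyes.capture(n);cv2.imwrite(f'pics/{n}0.png',c['image']);
    import pickle;pickle.dump(c,open(f'pics/{n}0.pkl','wb'));print(n,c['fx'],(-np.array(c['R']).T@np.array(c['t'])).round())
print(sensors.get_state())
E
```

```text
scene 346.7189273171779 [ 919. -213.  633.]
top 492.3815136712994 [ 471.    5. 1121.]
{'time': 0.1, 'qpos': array([-1.41096732e+00,  3.42614289e-01,  1.52492810e+00, -4.83325139e-06,
        1.27537617e+00, -1.46000409e-01]), 'qvel': array([ 1.29283391e-03,  2.22342904e-04, -2.21029763e-03, -1.37908446e-03,
        2.97205756e-04,  2.39141236e-06]), 'joint_efforts': array([ 1.66251535e-03, -4.32004237e+01, -2.44695371e+01,  7.18853949e-02,
        5.25959185e-02, -5.04968534e-05]), 'ee_pos': array([ 158.03099949, -500.27390705,  226.13226207]), 'orientation': array([2.99907816, 1.56947041, 1.73411265]), 'contact_force': array([-0.20121659, -0.57903803, -0.45039578]), 'moment': array([ 0.04203443,  0.0214898 , -0.03384122]), 'finger_gap': 91.90203030721611}
```

View pics/scene0.png

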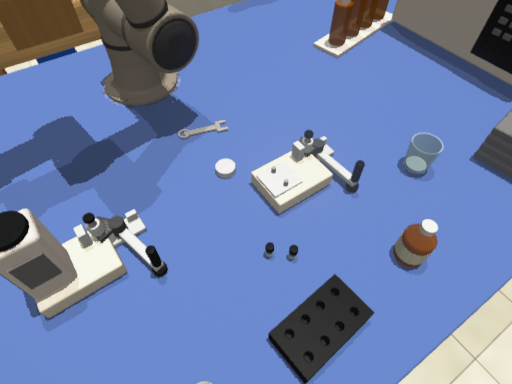

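View pics/top0.png

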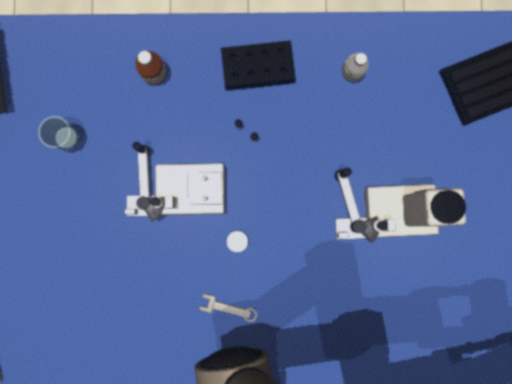

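Scene and top views: the tower stand is on the right in the top view, with its post near (343,173) and hinge/pin near (365,228). The spare stand is on the left. Next I'll zoom in for precise pixels.

Run:
```python
import pickle
from h import *
t=pickle.load(open('pics/top0.pkl','rb'))['image'];s=pickle.load(open('pics/scene0.pkl','rb'))['image']
a=cv2.resize(t[160:250,325:425],None,fx=4,fy=4,interpolation=cv2.INTER_CUBIC)
b=cv2.resize(s[200:290,75:175],None,fx=4,fy=4,interpolation=cv2.INTER_CUBIC)
im=np.hstack([a,b])
cv2.imwrite('pics/z.png',im)
for n,i,(y0,y1,x0,x1) in(('top',t,(165,185,332,360)),('scene',s,(240,282,140,175)),('scenepin',s,(205,230,75,105))):
    m=(i[y0:y1,x0:x1].max(2)<45).astype(np.uint8)
    k,l,st,ce=cv2.connectedComponentsWithStats(m)
    print(n,[(st[j].tolist(),(ce[j]+[x0,y0]).round(1)) for j in range(1,k) if st[j][4]>8])
    cv2
```

```text
top []
scene [([6, 6, 15, 21, 173], array([153.4, 256.2])), ([12, 25, 15, 11, 82], array([160.7, 271.2]))]
scenepin [([9, 9, 10, 10, 80], array([ 88.6, 218.2]))]
```

View pics/z.png

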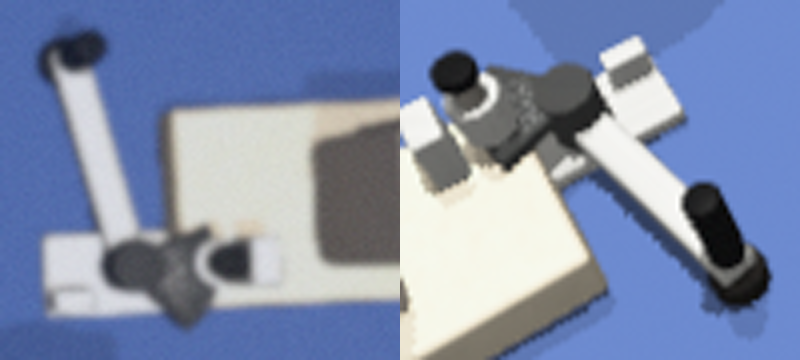

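The post top is at (347.5,171.2) in the top view and (150.8,248.5) in the scene view. The hinge cap is at about (358,225.5) and (117.5,222), and the pin knob at (383,225.5) and (88.6,217.8).

Run:
```python
import pickle
from h import *
t=pickle.load(open('pics/top0.pkl','rb'));s=pickle.load(open('pics/scene0.pkl','rb'))
for n,a,b in(('post top',(347.5,171.2),(150.8,248.5)),('hinge',(358,225.5),(117.5,222)),('pin',(383,225.5),(88.6,217.8)),('spare post',(0,0),(0,0))):
    if a[0]: print(n,[x.round(1) for x in tri(ray(t,*a),ray(s,*b))] if 1 else 0)
print('base edge', [plane(t,u,v,40).round() for u,v in((367,187),(435,186),(438,235))])
print('bracket',[plane(t,u,v,30).round() for u,v in((337,219),(337,238))])
print('post base on z32',plane(t,339.5,175,32).round(), plane(s,161,271,25).round())
print('post top z90',plane(t,347.5,171.2,90).round(),plane(s,150.8,248.5,90).round())
st=sensors.get_state();print(Ro.from_euler('xyz',st['orientation']).as_matrix().round(3))
```

```text
post top [array([ 584.6, -205.2,   86.3]), np.float64(2.7)]
hinge [array([ 469.5, -234.6,   45.7]), np.float64(0.4)]
pin [array([ 469.3, -274.4,   95.6]), np.float64(2.4)]
base edge [array([ 554., -258.,   40.]), array([ 555., -408.,   40.]), array([ 447., -411.,   40.])]
bracket [array([ 484., -192.,   30.]), array([ 442., -191.,   30.])]
post base on z32 [ 582. -200.   32.] [ 601. -206.   25.]
post top z90 [ 584. -206.   90.] [ 587. -204.   90.]
[[-0.     0.954  0.301]
 [ 0.001  0.301 -0.954]
 [-1.     0.    -0.001]]
```

Measured post (585,-205, top ≈86–90), hinge (469.5,-235): the radius is 119 mm (120 expected), and the pin is at z≈96 (99 expected). The jaw axis is already nearly tangent to the swing, so I'll raise and travel above the tower.

```bash
python3 -m creep '{"fingers":[1,1,1,1,1,1,1,1],"offset":[[-0.03,0,0],[-0.03,0,0],[0,0.035,-0.011],[0,0.035,-0.011],[0,0.035,-0.011],[0,0.035,-0.011],[0,0.035,-0.011],[0,0.035,-0.011]],"angular":[[0,0,0],[0,0,0],[0,0,0],[0,0,0],[0,0,0],[0,0,0],[0,0,0],[0,0,0]]}'
python3 -m creep '{"fingers":[1,1,1,1,1,1,1,1],"offset":[[0,0.035,-0.011],[0,0.035,-0.011],[0,0.035,-0.011],[0,0.035,-0.011],[0,0.035,-0.011],[0,0.035,-0.011],[0,0.035,-0.011],[0,0.035,-0.011]],"angular":[[0,0,0],[0,0,0],[0,0,0],[0,0,0],[0,0,0],[0,0,0],[0,0,0],[0,0,0]]}'
cat >> h.py <<'E'
def delta(X):
    s=sensors.get_state();M=Ro.from_euler('xyz',s['orientation']).as_matrix()
    return (M.T@(np.array(X)-s['ee_pos'])).round(1)
E
python3 - <<'E'
from h import *
st=sensors.get_state();print(st['ee_pos'],st['qpos'],Ro.from_euler('xyz',st['orientation']).as_matrix().round(3),delta([585,-204.5,48]))
c=eyes.capture('wrist');cv2.imwrite('pics/w1.png',c['image'])
import pickle;pickle.dump(c,open('pics/w1.pkl','wb'))
E
```

```text
time: 0.77
ee_pos: [339.5, -373.1, 286.5]
orientation: [-2.836, 1.57, 2.182]
contact_force: [-0.0, -0.4, -0.7]
finger_gap: 92.0
time: 1.43
ee_pos: [580.1, -204.8, 286.2]
orientation: [-2.155, 1.57, 2.863]
contact_force: [0.5, -0.7, 0.4]
finger_gap: 92.1
[ 580.12546725 -204.80263357  286.2418002 ] [-4.63794387e-01  4.81141987e-01  1.14468025e+00 -1.61975212e-04
  1.51663166e+00  8.01030962e-01] [[-0.001  0.954  0.301]
 [ 0.     0.301 -0.954]
 [-1.    -0.001 -0.   ]] [238.2   4.9   1.3]
```

View pics/w1.png

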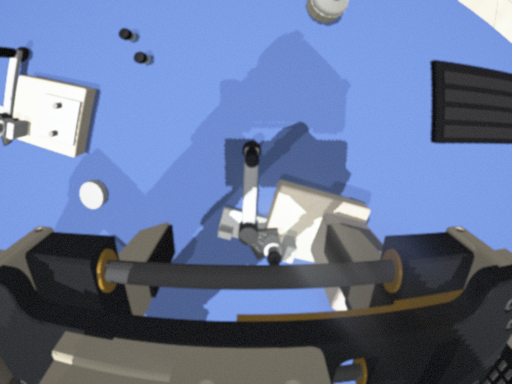

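The wrist view shows the post at about (252,150), centred between the fingers. I'll cross-check it with the fisheye and then descend.

Run:
```python
import pickle
from h import *
c=pickle.load(open('pics/w1.pkl','rb'))
i=c['image'][135:175,235:270];m=(i.max(2)<50).astype(np.uint8)
k,l,st,ce=cv2.connectedComponentsWithStats(m);print(st[1:].tolist(),(ce[1:]+[235,135]).round(1).tolist())
R=np.array(c['R']);o=-R.T@np.array(c['t']);print(o.round(),c['fx'],c['cx'],c['cy'])
for u,v,z in((251,149,90),(252,160,32),(252,156,32)):
    x,y=u-c['cx'],v-c['cy'];r=np.hypot(x,y);a=r/c['fx'];d=R.T@[np.sin(a)*x/r,np.sin(a)*y/r,np.cos(a)];print((u,v),(o+d*(z-o[2])/d[2]).round(1))
```

```text
[[9, 7, 15, 24, 245]] [[251.4, 153.6]]
[ 656. -180.  444.] 297.3186396354542 249.2533840188031 189.1111646227937
(251, 149) [ 600.7 -200.3   90. ]
(252, 160) [ 577.  -209.6   32. ]
(252, 156) [ 582.5 -207.9   32. ]
```

```bash
python3 - <<'E'
import pickle
from h import *
c=pickle.load(open('pics/w1.pkl','rb'))
R=np.array(c['R']);o=-R.T@np.array(c['t'])
for u,v,z in((251.5,158,90),(251.5,160,90),(251,149,32)):
    x,y=u-c['cx'],v-c['cy'];r=np.hypot(x,y);a=r/c['fx'];d=R.T@[np.sin(a)*x/r,np.sin(a)*y/r,np.cos(a)];print((u,v),(o+d*(z-o[2])/d[2]).round(1))
E
python3 -m creep '{"fingers":[1,1,1,1,0.3,0.3,0.3,0.3],"offset":[[0.035,0.005,0],[0.035,0,0],[0.035,0,0],[0.035,0,0],[0.01,0,0],[0,0,0],[0,0,0],[0,0,0]],"angular":[[0,0,0],[0,0,0],[0,0,0],[0,0,0],[0,0,0],[0,0,0],[0,0,0],[0,0,0]]}'
python3 - <<'E'
from h import *
s=sensors.get_state();print(s['ee_pos'],s['contact_force'],delta([585,-204.5,48]))
c=eyes.capture('wrist');cv2.imwrite('pics/w2.png',cv2.resize(c['image'][100:300,150:360],None,fx=2,fy=2))
E
```

```text
(251.5, 158) [ 590.4 -204.2   90. ]
(251.5, 160) [ 588.  -204.9   90. ]
(251, 149) [ 591.6 -203.5   32. ]
time: 2.15
ee_pos: [585.1, -205.5, 139.2]
orientation: [0.799, 1.567, -0.466]
contact_force: [-1.5, -0.4, -0.0]
finger_gap: 69.6
[ 585.07948417 -205.51575633  139.23476254] [-1.50205517 -0.37981133 -0.00550718] [91.2 -0.  -1.3]
```

View pics/w2.png

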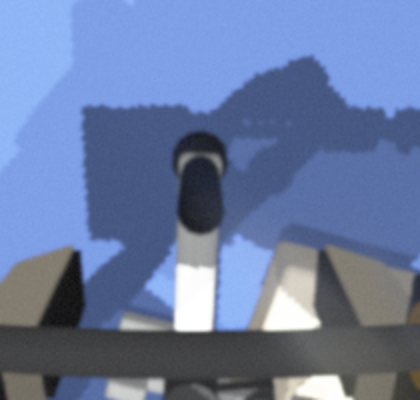

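The post is centred between the fingers: crop column 200, with the fingers at 80 and 320. I'll descend and form a loose cage around it.

```bash
python3 -m creep '{"fingers":[0.3,0.3,0.3,-0.45,-0.45,-0.45,-0.45,-0.45],"offset":[[0.03,0.002,-0.001],[0.03,0,0],[0.03,0,0],[0,0,0],[0,0,0],[0,0,0],[0,0,0],[0,0,0]],"angular":[[0,0,0],[0,0,0],[0,0,0],[0,0,0],[0,0,0],[0,0,0],[0,0,0],[0,0,0]]}'
python3 - <<'E'
from h import *
s=sensors.get_state();print(s['ee_pos'],s['contact_force'],s['finger_gap'],s['moment'])
M=Ro.from_euler('xyz',s['orientation']).as_matrix();print(M.round(3))
# arc plan: 
H=np.array([469.5,-234.6]);p=s['ee_pos'][:2]-H;print(np.hypot(*p),np.degrees(np.arctan2(p[1],p[0])))
E
```

```text
time: 2.87
ee_pos: [586.7, -203.9, 49.2]
orientation: [0.79, 1.567, -0.475]
contact_force: [0.4, -1.7, 0.5]
finger_gap: 31.0
[ 586.67632734 -203.88261831   49.18162117] [ 0.41673742 -1.6710957   0.49224299] 30.969147172948745 [-0.01574209 -0.01266134  0.01556942]
[[ 0.004  0.954  0.301]
 [-0.002  0.301 -0.954]
 [-1.     0.003  0.003]]
121.1356645508458 14.68936191172985
```

```bash
python3 -m creep '{"fingers":[-0.5,-0.5,-0.5,-0.5,-0.5,-0.5,-0.5,-0.5],"offset":[[0,0,0],[0,-0.0004,-0.0096],[0,-0.0004,-0.0096],[0,-0.0004,-0.0096],[0,-0.0004,-0.0096],[0,-0.0004,-0.0096],[0,-0.0004,-0.0096],[0,-0.0004,-0.0096]],"angular":[[0.05,0,0],[-0.08,0,0],[-0.08,0,0],[-0.08,0,0],[-0.08,0,0],[-0.08,0,0],[-0.08,0,0],[-0.08,0,0]]}'
cat > c.py <<'E'
from h import *
s=sensors.get_state();print(s['ee_pos'],s['contact_force'],s['finger_gap'],s['moment'])
M=Ro.from_euler('xyz',s['orientation']).as_matrix();print(M.round(3))
H=np.array([469.5,-234.6]);p=s['ee_pos'][:2]-H;print(np.hypot(*p),np.degrees(np.arctan2(p[1],p[0])),'tool y',np.degrees(np.arctan2(M[1,1],M[0,1])))
E
python3 c.py
```

```text
time: 3.53
ee_pos: [552.3, -146.7, 48.4]
orientation: [0.204, 1.567, -0.547]
contact_force: [1.2, -2.2, 0.5]
finger_gap: 23.3
[ 552.29278856 -146.69978093   48.35265947] [ 1.19048211 -2.23352983  0.47072377] 23.32170999977673 [-0.3392986 -0.1554054 -0.0294162]
[[ 0.003  0.682  0.731]
 [-0.002  0.731 -0.682]
 [-1.     0.001  0.004]]
120.75220225853843 46.7138776259609 tool y 46.97586854611817
```

```bash
python3 -m creep '{"fingers":[-0.5,-0.5,-0.5,-0.5,-0.5,-0.5,-0.5,-0.5],"offset":[[0,-0.0004,-0.0096],[0,-0.0004,-0.0096],[0,-0.0004,-0.0096],[0,-0.0004,-0.0096],[0,-0.0004,-0.0096],[0,-0.0004,-0.0096],[0,-0.0004,-0.0096],[0,-0.0004,-0.0096]],"angular":[[-0.08,0,0],[-0.08,0,0],[-0.08,0,0],[-0.08,0,0],[-0.08,0,0],[-0.08,0,0],[-0.08,0,0],[-0.08,0,0]]}'
python3 c.py
python3 -m creep '{"fingers":[-0.5,-0.5,-0.5],"offset":[[0,-0.0003,-0.008],[0,0,-0.002],[0,0,0]],"angular":[[-0.07,0,0],[0,0,0],[0,0,0]]}'
python3 c.py
```

```text
time: 4.2
ee_pos: [484.0, -115.0, 48.4]
orientation: [-0.311, 1.566, -0.422]
contact_force: [1.7, -1.5, -0.7]
finger_gap: 23.2
[ 484.0223949  -115.03058837   48.37921144] [ 1.74100769 -1.50639277 -0.68375306] 23.184384807111496 [-0.23423168 -0.33707574  0.01086014]
[[ 0.004  0.111  0.994]
 [-0.002  0.994 -0.111]
 [-1.    -0.001  0.005]]
120.44809733334213 83.0750153979348 tool y 83.64632977096737
time: 4.45
ee_pos: [473.2, -114.0, 47.8]
orientation: [-0.358, 1.569, -0.406]
contact_force: [-0.0, -0.3, 0.9]
finger_gap: 22.9
[ 473.18303539 -113.97621531   47.79054749] [-0.0136247  -0.29705694  0.87356128] 22.87831941952852 [-0.02313804 -0.10544262 -0.04572993]
[[ 0.002  0.047  0.999]
 [-0.001  0.999 -0.047]
 [-1.    -0.001  0.002]]
120.679999096425 88.25111735898001 tool y 87.28594569043105
```

```bash
for i in 1 2 3; do python3 -m creep '{"fingers":[-0.5,-0.5],"offset":[[0,0,-0.0025],[0,0,0]],"angular":[[0,0,0],[0,0,0]]}'; done
python3 c.py
python3 - <<'E'
from h import *
for n in('scene','top'):
    c=eyes.capture(n);cv2.imwrite(f'pics/{n}2.png',c['image'])
E
```

```text
time: 4.62
ee_pos: [470.8, -113.8, 47.1]
orientation: [-0.39, 1.57, -0.436]
contact_force: [0.1, 0.6, 0.8]
finger_gap: 23.2
time: 4.78
ee_pos: [467.8, -113.6, 46.7]
orientation: [-0.947, 1.571, -0.992]
contact_force: [0.9, -0.2, 0.6]
finger_gap: 22.8
time: 4.95
ee_pos: [464.9, -113.3, 46.6]
orientation: [3.054, 1.57, 3.009]
contact_force: [-0.3, 0.1, 0.1]
finger_gap: 22.7
[ 464.91832351 -113.340968     46.59199461] [-0.3174357   0.13038749  0.07971845] 22.73287590651755 [-0.02145456 -0.15757435  0.01356837]
[[-0.     0.045  0.999]
 [ 0.     0.999 -0.045]
 [-1.     0.    -0.   ]]
121.34555864180544 92.16384630612622 tool y 87.40979536551795
```

View pics/scene2.png

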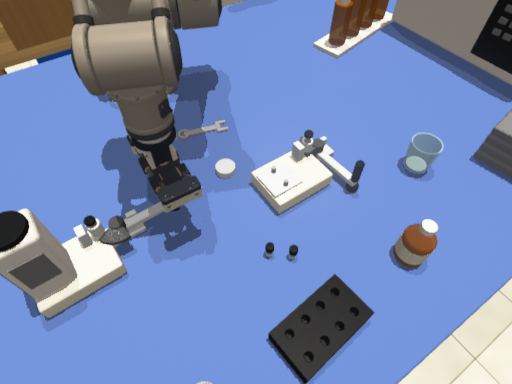

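The leg is out, square to the base by eye, and the pin knob is near (90,221). No stop force yet, so I'll push gently further.

```bash
for i in 1 2; do python3 -m creep '{"fingers":[-0.5,-0.5],"offset":[[0,0,-0.0025],[0,0,0]],"angular":[[0,0,0],[0,0,0]]}'; done
cat > pin.py <<'E'
from h import *
c=eyes.capture('scene');i=c['image'];x0,y0=75,205
m=(i[y0:232,x0:105].max(2)<45).astype(np.uint8)
k,l,st,ce=cv2.connectedComponentsWithStats(m)
print([(st[j].tolist(),(ce[j]+[x0,y0]).round(1)) for j in range(1,k) if st[j][4]>8])
for z in(99,90): print(z,proj(c,[469.3,-274.4,z-3.4]))
cv2.imwrite('pics/s_last.png',i)
E
python3 c.py; python3 pin.py
```

```text
time: 5.22
ee_pos: [464.5, -113.6, 46.8]
orientation: [-0.154, 1.567, -0.199]
contact_force: [6.4, 1.0, -5.4]
finger_gap: 23.2
time: 5.38
ee_pos: [464.4, -113.8, 47.1]
orientation: [-0.159, 1.562, -0.205]
contact_force: [15.9, 2.6, -9.9]
finger_gap: 23.0
[ 464.39908605 -113.79423158   47.08289983] [15.89381338  2.62254438 -9.91690697] 22.96818204314254 [ 0.44459841 -2.25617002  0.07879655]
[[ 0.009  0.046  0.999]
 [-0.002  0.999 -0.046]
 [-1.    -0.001  0.009]]
120.91341118980438 92.41782608626797 tool y 87.37752548785188
[([10, 11, 10, 10, 79], array([ 89.5, 220.7]))]
99 (np.float64(87.90855172791817), np.float64(217.93357393976478))
90 (np.float64(89.73935322401002), np.float64(220.5478738570715))
```

The leg is at the solid stop (16 N), and the pin knob has moved by the amount a 9 mm drop predicts. I'll release and retreat upward.

```bash
python3 -m creep '{"fingers":[0,0,0,0,0,0,0,0],"offset":[[0,0,0.0045],[0,0,0],[0,0,0],[0,0,0],[-0.02,0,0],[-0.03,0,0],[-0.03,0,0],[-0.03,0,0]],"angular":[[0,0,0],[0,0,0],[0,0,0],[0,0,0],[0,0,0],[0,0,0],[0,0,0],[0,0,0]]}'
python3 -m creep '{"fingers":[0,0,0,0,0,0,0,0],"offset":[[-0.03,0,0],[-0.03,0,0],[-0.02,0.03,0],[0,0.03,0],[0,0.03,0],[0,0.03,0],[0,0,0],[0,0,0]],"angular":[[0,0,0],[0,0,0],[0,0,0],[0,0,0],[0,0,0],[0,0,0],[0,0,0],[0,0,0]]}'
python3 c.py; python3 pin.py
python3 - <<'E'
from h import *
c=eyes.capture('top');a=cv2.resize(c['image'][140:260,110:430],None,fx=2,fy=2)
b=cv2.resize(cv2.imread('pics/s_last.png')[140:300,0:400],(640,256));cv2.imwrite('pics/end.png',np.vstack([a,b]))
E
```

```text
time: 6.1
ee_pos: [463.8, -113.2, 157.7]
orientation: [2.912, 1.569, 2.867]
contact_force: [0.3, -0.3, -0.1]
finger_gap: 45.9
time: 6.77
ee_pos: [469.6, 7.5, 236.6]
orientation: [-2.629, 1.57, -2.671]
contact_force: [-0.1, -0.0, -0.2]
finger_gap: 45.8
[469.62672014   7.53794135 236.62377242] [-0.10893028 -0.00978829 -0.22844625] 45.797284246746635 [-3.09177986e-02 -1.41839714e-01 -9.61284597e-05]
[[-0.001  0.042  0.999]
 [-0.     0.999 -0.042]
 [-1.    -0.    -0.001]]
242.1379745067809 89.9700149081064 tool y 87.58797401337723
[([10, 11, 10, 10, 80], array([ 89.6, 220.8]))]
99 (np.float64(87.90855172791817), np.float64(217.93357393976478))
90 (np.float64(89.73935322401002), np.float64(220.5478738570715))
```

View pics/end.png

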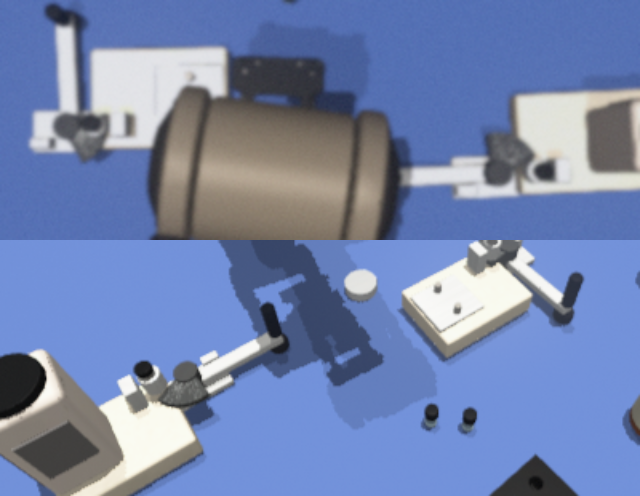

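The leg is square to the base, the pin is down, the spare leg is still folded, and the gripper is clear of everything. Handing in.

```bash
python3 -c "
from cell import sign_off
print(sign_off())"
```

```text
the job is handed in; nothing more can be done
None
```

The tower stand's leg is swung fully out, locked by its pin and released, and the job is handed in. I caged its post loosely between the fingers and led it round the 120 mm arc until it met the solid stop. The force there peaked at about 19 N, and the robot clock stood at 6.8 s after the last move.

Last checks:
- **Pin:** the knob in the scene image moved from (88.6, 218.2) to (89.6, 220.8), which matches the drop from 99 to 90 mm. It stayed there after I let go.
- **Leg:** it looks square to the base in both the top and scene views.
- **Spare stand:** its leg still looks folded as before.
- **Gripper:** it is clear of everything, with about 0.3 N of residual force.

One small disagreement: two-view triangulation put the post top and pin knob 3–4 mm lower than the stated heights. I took this as calibration and pixel error.

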